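Slide the spacer along the rail into the marked corner pocket

ROBOT

A 7-joint arm with a two-finger parallel gripper is mounted at the origin on the work surface. World frame = base frame: x ahead of the robot, y to its left, z up, the work surface at z = 0. Lengths are in mm, angles in rad, forces in N, time in s.
With the tool pointing down it reaches from about 400 to 875 mm from the base axis. Payload 4.4 kg.
Tool frame: the origin (TCP) lies on the centre line of the jaws, within the pads' length; the fingertips stand 14 mm ahead of it and the grasp point (between the pads) lies 5 mm behind it; z points along the fingers, x is the direction in which the jaws open and shut, and the axes are right-handed (so a half turn about z gives the same grasp; the last joint's range is limited). The gripper opens to 85 mm and grips with 20 to 120 N. Pads are 22 mm wide; open, the fingers measure 114 mm over their backs; the gripper's body (76 mm by 85 mm) begins 54 mm behind the grasp point. The pads swing forward as they close: fully open they stand 13 mm farther back than shut.
Start: joints at [1.182, 0.628, 0.038, 1.517, -0.027, 0.996, -0.02], TCP at [206.222, -616.433, 245.313] pointing down, gripper open.
Joint ranges: [-3.06, 3.06], [-0.37, 2.12], [-1.25, 1.32], [0.18, 2.47], [-1.1, 4.24], [0.23, 1.98], [-2.94, 2.94]. Speed limits (rad/s): [2.57, 2.57, 3.14, 3.14, 3.14, 3.14, 3.14].

INTERFACE

Orientations are given as [roll, pitch, yaw] about the fixed x, y, z axes, in that order (R = Rz(yaw) Ry(pitch) Rx(roll)).
In Python, from cell import ctrl gives the robot as it stands.
- The arm moves only by the tool send_rows, never from a script. Its argument "commands" is a list of rows, each a list of 5 numbers: the finger opening in mm, from 0 to 85.4, then the shift along the tool's x, y, z in mm, then the turn about the tool's z in degrees. In form: [[grip, x, y, z, roll], ...]. A call has 1 to 5 rows; each row is the pose to reach, as a shift and turn from the pose measured when the call began, along the tool's axes at that moment; what a row does not reach only later rows make up. A row lasts 1/10 s, in which the tool goes at most 50 mm and 8.59 degrees, less where a joint would pass 70% of its speed; a pose out of reach is approached as far as the arm can. A call with a gripper value outside its range is refused whole. The fingers move at their own pace and stop on an object; the grip force is fixed at half the most. Time passes only in rows, so rows that repeat a pose let the fingers close. It gives the time, the measured TCP pose, the force and the opening at its end, in the units of the state.
- ctrl.read_state(): the state, without advancing time (a new reading comes with each control period).
- ctrl.get_image(name): name is "scene" or "top" or "wrist"; returns the picture (400x640x3 uint8, red, green, blue); there is no depth.
- ctrl.camera_params(name): a dict with "fx", "fy", "cx", "cy" (pixels), "cam_to_world" (4x4, takes a point from camera to world coordinates). Camera axes: x right, y down, z forward; pixel columns grow to the right and rows downward; lengths in mm; the calibration is good to about 2 mm. A picture is of the moment at which its call begins: read the wrist's pose just before it. camera_params takes no time and is no camera call; for the wrist camera it gives the pose at the moment of the call.
- ctrl.finish_job(): hands the job in, once; it reports no verdict.
The state is a dict: "clock": time; "qpos": joint angles; "qd": joint speeds; "tau": joint torques, N m; "eef_pos": TCP position; "tool_rot": TCP orientation; "force": force on the tool from outside, world axes, zero at the start; "torque": the same for the moment, N m; "width": finger opening in mm.
Only numpy, scipy, OpenCV 4.12 (cv2) and the standard library are available. Lean on these libraries where they do the work, as an engineer would, in place of code of your own. Each camera call takes 0.05 s, during which the arm holds its last target.

TASK

With a fingertip, push the yellow spacer block flat against the steel rail of the loading nest, near the middle of the rail, then keep it against the rail and slide it along into the corner pocket whose end stop carries the green cap, until it sits snug against both the rail and that end stop. The spacer is only ever pushed: it must stay flat on the nest and never be lifted or tipped. Leave everything else where it is, and finish with the hand clear.

Things in the scene. Friction and masses are not known exactly. Their poses are not given: they have to be found in the camera images.
- nest: Loading nest fixed on the table: grey plate 190 (its x) x 360 (y) x 15 mm, turned up to 0.25 rad. Origin: centre of its underside; x points away from the robot to the rail, y left along the rail. A steel rail runs the whole far side: working face at x = +55, top at z = 35 mm. Pale wooden end stops: faces at y = +150 and -150, 30 mm thick, x -20 to +55, tops at z = 40 mm. A corner pocket at each end.
- spacer: The part: loose smooth yellow plastic block 40 (its x) x 60 (y) x 20 mm high, 50 to 115 g, two black dots on top. Origin: centre of its underside. Starts flat on the nest plate (top at z = 15 mm), mid-nest, its 60 mm side within 0.5 rad of the rail's direction. Against the rail its centre is at nest x = +35 mm, 50 to 80 mm from its start.
- pocket_left (a point): Left (nest y +) pocket: point on the plate where the underside centre of a seated spacer lies (nest x +35, y +120, z 15 mm); axes as the nest's. Long side along the rail. The pocket is 46 mm wide between the rail and a low wooden lip (nest x -3 to +9, 40 mm long from the stop's face, top at z = 30 mm), open to the nest's middle; 20 mm of a seated spacer stands out past the lip.
- pocket_right (a point): The same point for the right (nest y -) pocket, at nest x +35, y -120, z 15 mm; the pocket is the mirror image of the left one.
- green_cap: Green round cap, 24 mm across and 8 mm high, fixed on top of the left or the right end stop (nest y = +165 or -165 mm, x = +30 mm); it marks the pocket to fill. Origin: centre of its underside, at height 40 mm.
- red_cap: The same cap in red, fixed on the other end stop: that pocket is not to be filled. Origin: centre of its underside.
- bush: Bystander: loose black bush, 32 mm across, 24 mm high, standing on the nest plate near its right robot-side corner (nest x -74 to -64, y -155 to -125 mm). Origin: centre of its underside.
- wheel: Bystander: loose black-tyred wheel with yellow hub, 150 mm across and 46 mm high, lying on the table left of the nest. Origin: centre of its underside.
- screwdriver: Bystander: loose black-handled screwdriver, 200 mm long, lying on the table to the left. Origin: near its middle.
- chock: Bystander: loose pale wooden block 90 by 60 by 50 mm on the table right of the nest. Origin: centre of its underside.
- bracket: Bystander: loose aluminium angle bracket 50 by 110 mm, 46 mm high, on the table right of the nest. Origin: centre of its underside.
- cup: Bystander: loose blue cup, 72 mm across and 70 mm high, on the table to the far left of the nest. Origin: centre of its underside.
Not all that is in view belongs to the job. Of the things like the spacer, leave any that is purple; of the rest the larger one is meant.

How it is judged (in metres and radians):
On the way, in this order (a step that is already met when the one before it is completed fails the run):
1. the spacer lies flat against the rail in its middle part, before either pocket (x of spacer in the frame of nest above 0.032 m and y of spacer in the frame of nest between -0.085 and 0.085 m and angle between the y axis of spacer and the y axis of nest, either way round below 0.08 rad), for 0.1 s.
2. the spacer is home in the pocket marked green (((horizontal distance between green_cap and pocket_left below 0.08 m and x of spacer in the frame of pocket_left between -0.003 and 0.003 m and y of spacer in the frame of pocket_left between -0.003 and 0.003 m) or (horizontal distance between green_cap and pocket_right below 0.08 m and x of spacer in the frame of pocket_right between -0.003 and 0.003 m and y of spacer in the frame of pocket_right between -0.003 and 0.003 m))), for 0.2 s.
At the end, for the whole second after the job is handed in: The spacer rests flat on the nest plate in the pocket whose end stop carries the green cap, within 3 mm of touching both the rail and the end stop, its long side within 0.06 rad of the rail, at rest and released (((horizontal distance between green_cap and pocket_left below 0.08 m and x of spacer in the frame of pocket_left between -0.003 and 0.003 m and y of spacer in the frame of pocket_left between -0.003 and 0.003 m) or (horizontal distance between green_cap and pocket_right below 0.08 m and x of spacer in the frame of pocket_right between -0.003 and 0.003 m and y of spacer in the frame of pocket_right between -0.003 and 0.003 m)) and z of spacer in the frame of nest between 0.012 and 0.018 m and angle between the y axis of spacer and the y axis of nest, either way round below 0.06 rad and linear speed of spacer below 0.01 m/s).
It fails at once if the spacer is lifted or carried (more than 5 mm off the nest plate) (z of spacer in the frame of nest above 0.02 m).
It fails at once if the spacer is tipped by more than 0.2 rad (angle between spacer's own z axis and vertical above 0.2 rad).
It fails at once if the spacer nears a pocket (more than 90 mm from the nest's middle) while more than 8 mm off the rail (x of spacer in the frame of nest below 0.027 m and (y of spacer in the frame of nest above 0.09 m or y of spacer in the frame of nest below -0.09 m)).
It fails at once if a bystander is moved by more than 10 mm (distance of any of bush, wheel, screwdriver, chock, bracket, cup from where it was at the start of the episode above 0.01 m).
It also fails if it takes over 51 s, if anything falls off the work surface, if the arm or the gripper's body presses on something with over 40 N, if the wrist force passes 120 N, or if a joint passes its speed limit or range.

## Working session

There is one attempt and no reset: what is moved stays moved. The work goes in short steps, Python scripts to look and compute and a tool call to move; the robot and the scene stay as the last step left them, time stands still between calls to the robot, and variables do not carry over. Pictures are saved under pics/ and viewed, and the job is handed in when it is done.

Besides the shell and the picture viewer there is one more tool, called as a command line: name --pt "numbers of a row" for each row, then --argument value for the rest. send_rows: Moves the arm, as the interface text tells. Its arguments: {"type":"object","properties":{"commands":{"type":"array"}},"required":["commands"]}

```bash
mkdir -p pics; ls; python3 - <<'E'
from cell import ctrl
import cv2
s=ctrl.read_state();print({k:s[k] for k in('clock','eef_pos','tool_rot','force','width')})
for n in('scene','top'):
    im=ctrl.get_image(n);cv2.imwrite(f'pics/{n}0.png',im[:,:,::-1])
    p=ctrl.camera_params(n);print(n,p)
E
```

```text
pics
{'clock': 0.0, 'eef_pos': array([ 206.02743607, -615.85748678,  244.40595905]), 'tool_rot': array([ 3.14155184e+00,  1.85677719e-03, -1.24801549e+00]), 'force': array([ 0.42765609,  0.18221483, -0.48581253]), 'width': 85.41126998687915}
scene {'fx': 430.2565318772431, 'fy': 430.2565318772431, 'cx': 308.67553479973697, 'cy': 198.02313479674697, 'cam_to_world': array([[-8.40039817e-01,  4.65245981e-01, -2.79068599e-01,
         8.08504114e+02],
       [ 5.42494850e-01,  7.25742932e-01, -4.23079820e-01,
         4.84105437e+02],
       [ 5.69587767e-03, -5.06797172e-01, -8.62046509e-01,
         1.07626707e+03],
       [ 0.00000000e+00,  0.00000000e+00,  0.00000000e+00,
         1.00000000e+00]])}
top {'fx': 396.56360919126996, 'fy': 396.56360919126996, 'cx': 315.1137172595705, 'cy': 200.45712111647816, 'cam_to_world': array([[ 9.92906764e-03, -9.86372339e-01,  1.64228569e-01,
         2.56438213e+02],
       [-9.99940030e-01, -9.03523623e-03,  6.18872287e-03,
        -3.21671402e+01],
       [-4.62054113e-03, -1.64280169e-01, -9.86402898e-01,
         1.31908598e+03],
       [ 0.00000000e+00,  0.00000000e+00,  0.00000000e+00,
         1.00000000e+00]])}
```

View pics/scene0.png

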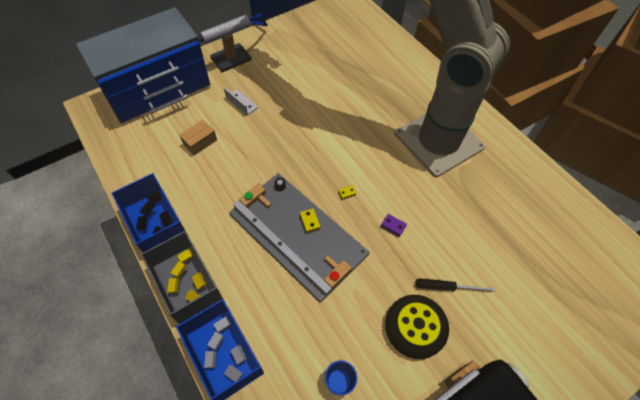

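View pics/top0.png

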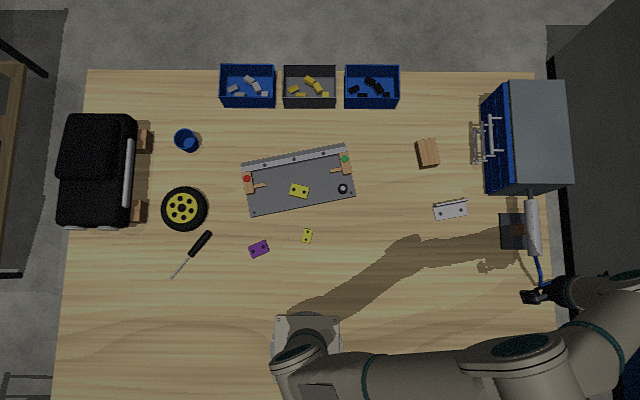

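The candidates are a yellow block on the nest (top 299,191; scene 310,220), a smaller yellow block on the table (top 307,236; scene 347,192) and a purple one (top 259,248; scene 393,225). I choose the larger yellow one, on the nest. The green cap is on the right stop (top 345,159) and the red cap on the left.

```bash
python3 - <<'E'
import cv2
a=cv2.imread('pics/top0.png')[135:260,225:385];cv2.imwrite('pics/topc.png',cv2.resize(a,None,fx=5,fy=4.8,interpolation=cv2.INTER_CUBIC)[:600])
a=cv2.imread('pics/scene0.png')[165:305,220:400];cv2.imwrite('pics/scenec.png',cv2.resize(a,None,fx=4,fy=4,interpolation=cv2.INTER_CUBIC))
E
```

```text
(no output)
```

View pics/topc.png

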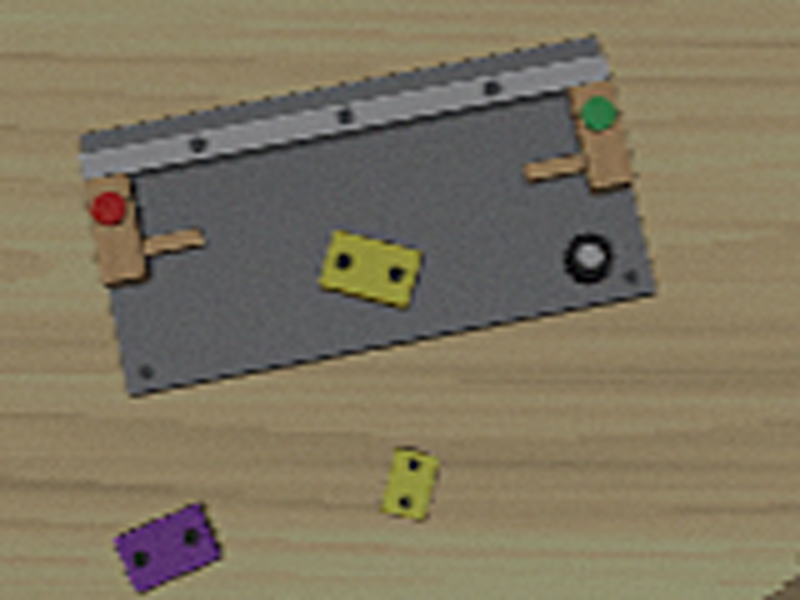

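View pics/scenec.png

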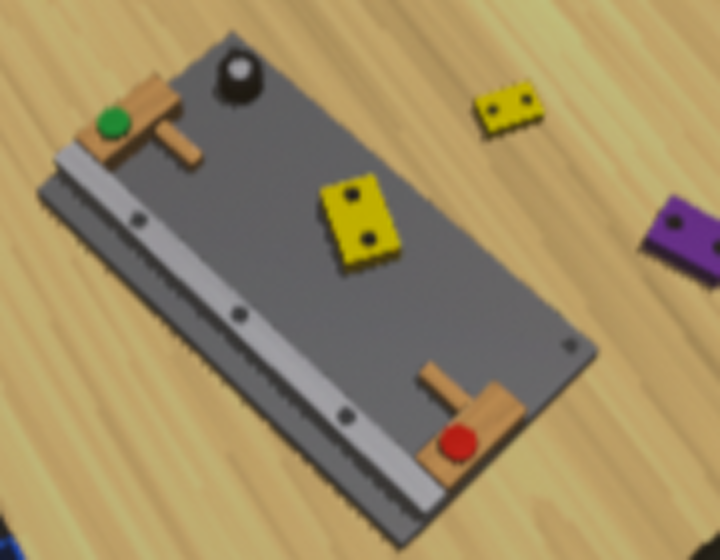

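```bash
cat > h.py <<'E'
import cv2, numpy as np
from cell import ctrl
def ray(n,uv,z,P=None):
    p=P or ctrl.camera_params(n); T=np.array(p['cam_to_world'])
    d=T[:3,:3]@np.array([(uv[0]-p['cx'])/p['fx'],(uv[1]-p['cy'])/p['fy'],1]); o=T[:3,3]
    return (o+d*(z-o[2])/d[2])
def masks(im):
    h=cv2.cvtColor(im,cv2.COLOR_BGR2HSV)
    y=cv2.inRange(h,(24,130,80),(34,255,255)); g=cv2.inRange(h,(50,120,40),(85,255,255))
    r=cv2.inRange(h,(0,180,60),(5,255,255))|cv2.inRange(h,(174,180,60),(180,255,255))
    return y,g,r
def comp(m,roi):
    x0,y0,x1,y1=roi; k=np.zeros_like(m);k[y0:y1,x0:x1]=m[y0:y1,x0:x1]
    c,_=cv2.findContours(k,cv2.RETR_EXTERNAL,cv2.CHAIN_APPROX_NONE)
    c=max(c,key=cv2.contourArea); f=np.zeros_like(m);cv2.drawContours(f,[c],-1,255,-1)
    M=cv2.moments(f,True);return np.array([M['m10']/M['m00'],M['m01']/M['m00']]),c,M['m00']
E
python3 - <<'E'
from h import *
R={'top':(235,140,365,220),'scene':(225,165,375,300)}
for n in R:
    im=cv2.imread(f'pics/{n}0.png');y,g,r=masks(im)
    gc,_,ga=comp(g,R[n]);rc,_,ra=comp(r,R[n]);yc,c,ya=comp(y,R[n])
    G=ray(n,gc,46.5);Rr=ray(n,rc,46.5)
    d=Rr-G;yaw=np.arctan2(-d[0],d[1]);mid=(G+Rr)/2
    xa=np.array([np.cos(yaw),np.sin(yaw)]);ya_=np.array([-np.sin(yaw),np.cos(yaw)])
    o=mid[:2]-30*xa
    Y=ray(n,yc,33);rect=cv2.minAreaRect(c)
    pts=np.array([ray(n,p[0],35)[:2] for p in c],np.float32);wr=cv2.minAreaRect(pts)
    b=cv2.boxPoints(wr);e=b[1]-b[0];f=b[2]-b[1];L=e if np.linalg.norm(e)>np.linalg.norm(f) else f
    print(n,gc,ga,rc,ra,'G',G,'R',Rr,'dist',np.linalg.norm(d),'yaw',yaw,'o',o)
    q=Y[:2]-o;print(' spacer',yc,Y,'nest',q@xa,q@ya_,'rect',wr,'long dir yaw',np.arctan2(-L[0],L[1]))
E
```

```text
top [344.35483871 158.25806452] 31.0 [246.33333333 178.13888889] 36.0 G [ 610.83088319 -119.58506983   46.5       ] R [540.60443807 202.61210407  46.5       ] dist 329.7616904119381 yaw 0.21460468626213153 o [546.40584092  35.12468114]
 spacer [298.81395349 190.5627907 ] [503.18954397  30.05307818  33.        ] nest -43.30499814085683 4.24813071678906 rect ((502.8454284667969, 30.104515075683594), (58.738037109375, 39.76019287109375), 76.22943878173828) long dir yaw -0.24034186
scene [248.07142857 195.19047619] 42.0 [334.05       275.28333333] 60.0 G [ 612.24950334 -120.05357288   46.5       ] R [543.61707032 202.24959885  46.5       ] dist 329.52958193473705 yaw 0.2098098936888491 o [548.59117103  34.849794  ]
 spacer [309.49044586 219.56369427] [505.9343658   30.64187067  33.        ] nest -42.59776483618821 4.768656219912522 rect ((506.2767639160156, 31.10361099243164), (63.3604850769043, 41.74431610107422), 76.00599670410156) long dir yaw -0.2442412
```

```bash
cat >> h.py <<'E'
O=np.array([547.5,35.0]);YAW=0.212
def w2n(p,o=None,yaw=None):
    o=O if o is None else o; yaw=YAW if yaw is None else yaw
    c,s=np.cos(yaw),np.sin(yaw);d=np.array(p[:2])-o;return np.array([c*d[0]+s*d[1],-s*d[0]+c*d[1]])
def n2w(q):
    c,s=np.cos(YAW),np.sin(YAW);return O+np.array([c*q[0]-s*q[1],s*q[0]+c*q[1]])
def goto(wxy,z,yaw=None):
    from scipy.spatial.transform import Rotation as Ro
    st=ctrl.read_state();R=Ro.from_euler('xyz',st['tool_rot'])
    d=np.array([wxy[0],wxy[1],z])-st['eef_pos']
    yaw=(YAW-np.pi/2) if yaw is None else yaw
    print('clk',st['clock'],'nest',w2n(st['eef_pos']).round(1),'z',st['eef_pos'][2].round(1),'shift',R.inv().apply(d).round(1),'turn',np.degrees(st['tool_rot'][2]-yaw).round(2),'F',st['force'].round(1),'w',st['width'].round(1))
E
python3 -c "
from h import *
goto((330,-400),220); goto(n2w((-100,8)),120)"
```

```text
Traceback (most recent call last):
  File "h.py", line 28, in goto
    print('clk',st['clock'],'nest',w2n(st['eef_pos']).round(1),'z',st['eef_pos'][2].round(1),'shift',R.inv().apply(d).round(1),'turn',np.degrees(st['tool_rot'][2]-yaw).round(2),'F',st['force'].round(1),'w',st['width'].round(1))
                                                                                                                                                                                                              ^^^^^^^^^^^^^^^^^
AttributeError: 'float' object has no attribute 'round'
```

```bash
sed -i "s/st\['width'\].round(1)/round(st['width'],1)/" h.py
python3 -c "
from h import *
goto((330,-400),220); goto(n2w((-100,8)),120)"
```

```text
clk 0.1 nest [-470.8 -564.5] z 244.5 shift [-165.4 -186.1   24.7] turn 6.34 F [ 0.2  0.5 -0.3] w 85.5
clk 0.1 nest [-470.8 -564.5] z 244.5 shift [-527.8 -431.8  125.4] turn 6.34 F [ 0.2  0.5 -0.3] w 85.5
```

send_rows --pt "30 -33 -37 5 1.3" --pt "30 -66 -74 10 2.6" --pt "30 -99 -111 15 3.9" --pt "30 -132 -148 20 5.2" --pt "30 -165 -186 25 6.3"

```text
clock: 0.6
eef_pos: [330.2, -398.9, 219.4]
tool_rot: [3.141, 0.002, -1.359]
force: [1.0, 0.2, 0.0]
width: 29.8
```

```bash
python3 -c "
from h import *
goto(n2w((-100,8)),120)"
```

```text
clk 0.6 nest [-303.7 -378.5] z 219.4 shift [-386.4 -203.6  100.2] turn -0.03 F [1.  0.2 0. ] w 29.8
```

send_rows --pt "30 -43 -23 10 0" --pt "30 -86 -46 20 0" --pt "30 -129 -69 30 0" --pt "30 -172 -92 40 0" --pt "30 -215 -115 50 0"

```text
clock: 1.1
eef_pos: [397.4, -163.5, 169.7]
tool_rot: [3.141, 0.002, -1.36]
force: [0.8, -0.2, 0.1]
width: 29.9
```

send_rows --pt "30 -43 -22 10 0" --pt "30 -86 -44 20 0" --pt "30 -129 -66 30 0" --pt "30 -171 -88 50 0" --pt "30 -171 -88 50 0"

```text
clock: 1.6
eef_pos: [448.2, 29.5, 118.3]
tool_rot: [3.141, 0.005, -1.348]
force: [0.3, 0.6, 0.2]
width: 30.0
```

```bash
python3 - <<'E'
from h import *
goto(n2w((-100,8)),36)
im=ctrl.get_image('wrist');cv2.imwrite('pics/w1.png',im[:,:,::-1])
E
```

```text
clk 1.6 nest [-98.2  15.5] z 118.3 shift [ 7.9  1.8 82.3] turn 0.61 F [0.3 0.6 0.2] w 30.0
```

View pics/w1.png

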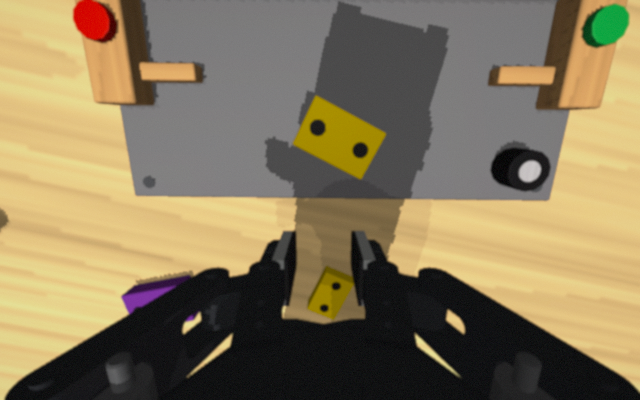

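The wrist view shows the chosen spacer at (340,138), larger than the small yellow one at (330,290). The red cap is at (95,20) and the green at (607,25). I'll refine the poses from this view.

```bash
cat >> h.py <<'E'
def meas(im,n,P,verbose=1):
    y,g,r=masks(im)
    full=(0,0,640,400)
    gc,_,ga=comp(g,full);rc,_,ra=comp(r,full)
    G=ray(n,gc,46.5,P);Rr=ray(n,rc,46.5,P);d=Rr-G;yaw=np.arctan2(-d[0],d[1]);mid=(G+Rr)/2
    o=mid[:2]-30*np.array([np.cos(yaw),np.sin(yaw)])
    print(n,'G',gc,'R',rc,'dist',np.linalg.norm(d).round(1),'yaw',yaw.round(4),'o',o.round(1))
    return o,yaw
def spc(im,n,P,roi,o=None,yaw=None):
    y,g,r=masks(im);yc,c,a=comp(y,roi)
    pts=np.array([ray(n,p[0],35,P)[:2] for p in c],np.float32);wr=cv2.minAreaRect(pts)
    b=cv2.boxPoints(wr);e=b[1]-b[0];f=b[2]-b[1];L=e if np.linalg.norm(e)>np.linalg.norm(f) else f
    if L[1]<0:L=-L
    print(n,'spacer px',yc.round(1),'area',a,'size',np.round(wr[1],1),'world',np.round(wr[0],1),'nest',w2n(wr[0],o,yaw).round(1),'relyaw',round(np.arctan2(-L[0],L[1])-(YAW if yaw is None else yaw),3))
E
python3 - <<'E'
from h import *
im=cv2.imread('pics/w1.png');P=ctrl.camera_params('wrist')
o,yaw=meas(im,'wrist',P)
spc(im,'wrist',P,(250,80,400,200),o,yaw)
spc(im,'wrist',P,(295,255,365,320),o,yaw)
spc(cv2.imread('pics/top0.png'),'top',ctrl.camera_params('top'),(295,220,320,250))
# rail/plate check
print(w2n(ray('wrist',(135,197),15,P),o,yaw),w2n(ray('wrist',(549,199),15,P),o,yaw))
E
```

```text
wrist G [605.99568966  25.24856322] R [94.06814701 20.22052067] dist 329.0 yaw 0.2087 o [547.8  30.9]
wrist spacer px [338.4 137.4] area 4297.0 size [59.9 40. ] world [504.3  26.6] nest [-43.5   4.8] relyaw -0.463
wrist spacer px [330.  292.6] area 1456.0 size [28.9 45.6] world [373.6   3.5] nest [-176.1    9.3] relyaw 1.159
top spacer px [306.5 235.4] area 117.0 size [28.3 43.9] world [355.4   2.1] nest [-194.7    8.3] relyaw 1.129
[-95.94412727 179.98076255] [ -93.95791046 -180.03812346]
```

```bash
sed -i 's/^O=.*/O=np.array([547.7,33.0]);YAW=0.2105/' h.py; python3 -c "
from h import *
goto(n2w((-99,9)),36)
P=ctrl.camera_params('wrist');meas(ctrl.get_image('wrist')[:,:,::-1].copy(),'wrist',P)
P=ctrl.camera_params('wrist');meas(ctrl.get_image('wrist')[:,:,::-1].copy(),'wrist',P);goto(n2w((-99,9)),36)"
```

```text
clk 1.65 nest [-99.5  14.1] z 118.9 shift [ 5.4 -0.6 82.8] turn 0.48 F [-0.6 -0.9  0.2] w 30.1
wrist G [599.66546503  21.70944484] R [88.19753086 18.90817901] dist 328.0 yaw 0.2125 o [548.3  35.1]
wrist G [594.38286969  19.4011713 ] R [83.66409266 18.63166023] dist 328.1 yaw 0.2123 o [548.3  35.1]
clk 1.75 nest [-100.7   10. ] z 119.8 shift [ 1.1 -1.8 83.8] turn 0.05 F [-0.3 -0.5  1.2] w 29.9
```

The arm was still settling in the first look. All three views now agree on the nest at (548.2, 35.0), yaw 0.212.

```bash
sed -i 's/^O=.*/O=np.array([548.2,35.0]);YAW=0.212/' h.py; python3 -c "
from h import *
goto(n2w((-99,9)),36)"
```

```text
clk 1.75 nest [-101.6    8.3] z 119.8 shift [-0.6 -2.7 83.8] turn -0.03 F [-0.3 -0.5  1.2] w 29.9
```

send_rows --pt "30 0 -1 30 0" --pt "30 0 -1 60 0" --pt "30 0 -1 80 0" --pt "30 0 -1 86 0" --pt "30 0 -1 86 0"

```text
clock: 2.25
eef_pos: [447.8, 19.5, 33.8]
tool_rot: [3.14, 0.001, -1.364]
force: [-0.3, -0.2, 0.0]
width: 30.1
```

```bash
python3 -c "
from h import *
cv2.imwrite('pics/w2.png',ctrl.get_image('wrist')[:,:,::-1]);goto(n2w((24,9)),33)"
```

```text
clk 2.3 nest [-101.1    6.2] z 33.1 shift [  -3.3 -125.1    0. ] turn -0.25 F [-0.1  0.5 -0.8] w 30.3
```

View pics/w2.png

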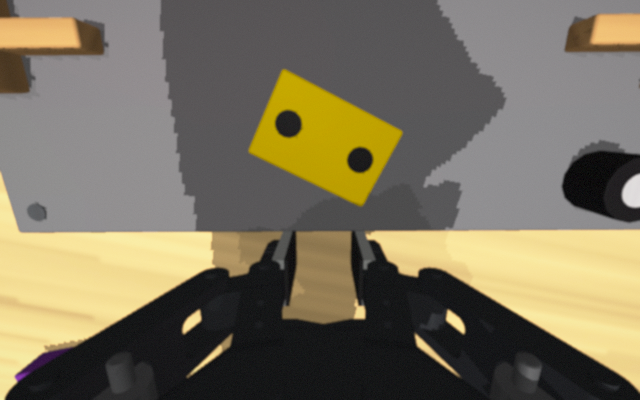

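send_rows --pt "30 -2 -8 0 0" --pt "30 -3 -16 0 0" --pt "30 -3 -24 0 0" --pt "30 -3 -32 0 0" --pt "30 -3 -40 0 0"

```text
clock: 2.8
eef_pos: [487.4, 30.9, 33.4]
tool_rot: [3.141, 0.0, -1.363]
force: [-0.6, -1.6, 0.4]
width: 30.1
```

```bash
python3 -c "
from h import *
P=ctrl.camera_params('wrist');im=ctrl.get_image('wrist')[:,:,::-1].copy();cv2.imwrite('pics/w3.png',im);goto(n2w((4,9)),33);spc(im,'wrist',P,(0,0,640,240))"
```

```text
clk 2.85 nest [-58.4   8.8] z 33.4 shift [ -0.4 -62.4   0.5] turn -0.21 F [ 1.3 -0.6 -0.1] w 30.3
wrist spacer px [312.5 184.9] area 10608.0 size [41.  59.6] world [523.  43.] nest [-23.   13.1] relyaw -0.201
```

View pics/w3.png

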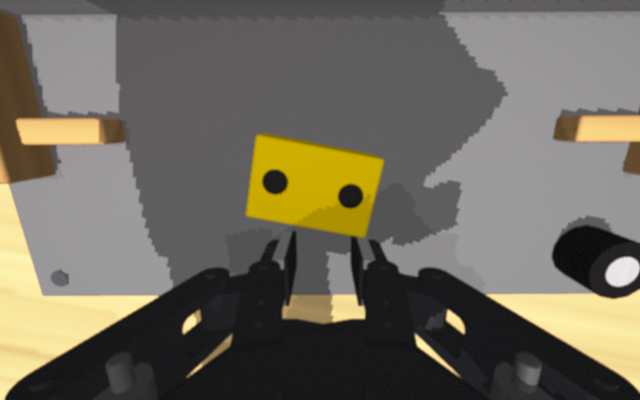

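The spacer is rotating to square as planned (rel. yaw -0.20, px 312,185). I'll continue the push.

send_rows --pt "30 0 -8 0 0" --pt "30 0 -16 0 0" --pt "30 0 -24 0 0" --pt "30 0 -32 0 0" --pt "30 0 -40 0 0"

```text
clock: 3.35
eef_pos: [528.8, 39.9, 33.4]
tool_rot: [-3.14, -0.0, -1.362]
force: [-0.8, 0.0, -0.3]
width: 30.0
```

```bash
python3 -c "
from h import *
P=ctrl.camera_params('wrist');im=ctrl.get_image('wrist')[:,:,::-1].copy();cv2.imwrite('pics/w4.png',im);goto(n2w((4,9)),33);spc(im,'wrist',P,(0,0,640,240))"
```

```text
clk 3.4 nest [-15.8   8.7] z 33.5 shift [ -0.3 -19.8   0.6] turn -0.17 F [ 2.1 -0.3  0.2] w 29.7
wrist spacer px [304.9 195.2] area 10469.0 size [41.3 59.7] world [558.7  54.7] nest [14.4 17.1] relyaw -0.004
```

View pics/w4.png

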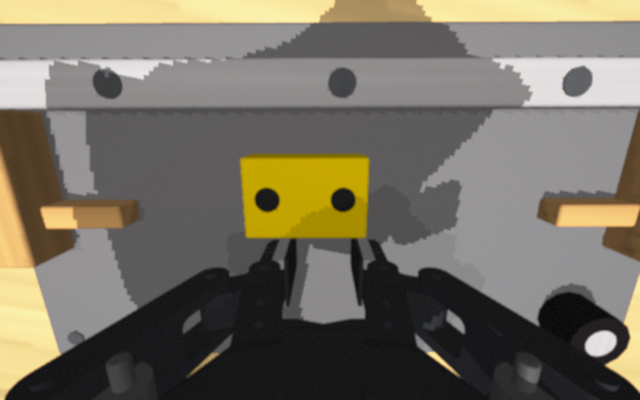

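send_rows --pt "30 0 -6 0 0" --pt "30 0 -12 0 0" --pt "30 0 -17 0 0" --pt "30 0 -20 0 0" --pt "30 0 -21 0 0"

```text
clock: 3.9
eef_pos: [550.1, 44.3, 33.4]
tool_rot: [-3.14, -0.001, -1.362]
force: [-5.4, -1.1, 4.4]
width: 30.1
```

```bash
python3 -c "
from h import *
P=ctrl.camera_params('wrist');im=ctrl.get_image('wrist')[:,:,::-1].copy();cv2.imwrite('pics/w5.png',im);goto(n2w((4,9)),33);spc(im,'wrist',P,(0,0,640,240))"
```

```text
clk 3.95 nest [3.8 8.7] z 33.4 shift [-0.3 -0.2  0.4] turn -0.18 F [-5.  -1.4  2.4] w 29.8
wrist spacer px [304.9 197. ] area 10000.0 size [39.9 59.6] world [579.1  58.9] nest [35.3 16.9] relyaw -0.001
```

View pics/w5.png

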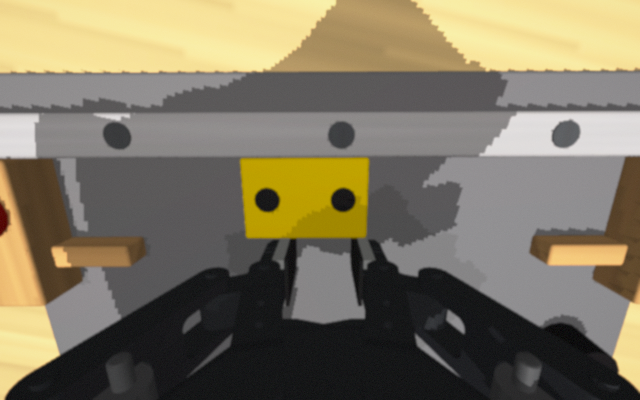

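Against the rail at nest x 35.3, y 17, rel. yaw 0, with 5 N of contact. I'll hold briefly, back off, lift, close the fingers and go round to its left end.

send_rows --pt "30 0 0 0 0" --pt "30 0 0 0 0" --pt "30 0 12 0 0" --pt "30 0 28 0 0" --pt "10 0 30 -30 0"

```text
clock: 4.45
eef_pos: [517.5, 37.9, 61.3]
tool_rot: [3.137, 0.001, -1.363]
force: [0.0, -0.7, 0.9]
width: 17.1
```

```bash
python3 -c "
from h import *
goto(n2w((33,76)),80)"
```

```text
clk 4.45 nest [-29.4   9.3] z 61.3 shift [-67.  -62.1 -19. ] turn -0.25 F [ 0.  -0.7  0.9] w 17.1
```

send_rows --pt "0 0 0 -22 0" --pt "0 -34 -20 -22 0" --pt "0 -67 -42 -22 0" --pt "0 -67 -62 -20 0" --pt "0 -67 -62 -20 0"

```text
clock: 4.95
eef_pos: [567.9, 118.8, 81.3]
tool_rot: [-3.141, 0.0, -1.359]
force: [-0.4, -0.8, 0.5]
width: -0.0
```

```bash
python3 -c "
from h import *
ctrl.get_image('top');P=ctrl.camera_params('wrist');im=ctrl.get_image('wrist')[:,:,::-1].copy();cv2.imwrite('pics/w6.png',im);goto(n2w((33,76)),33);spc(im,'wrist',P,(0,0,640,400))"
```

```text
clk 5.05 nest [33.  75.4] z 81.0 shift [-0.6 -0.2 48. ] turn -0.27 F [-1.  -0.6 -0.3] w 0.3
wrist spacer px [409.8 223.3] area 5087.0 size [39.2 61.8] world [579.   60.1] nest [35.4 18.1] relyaw -0.003
```

View pics/w6.png

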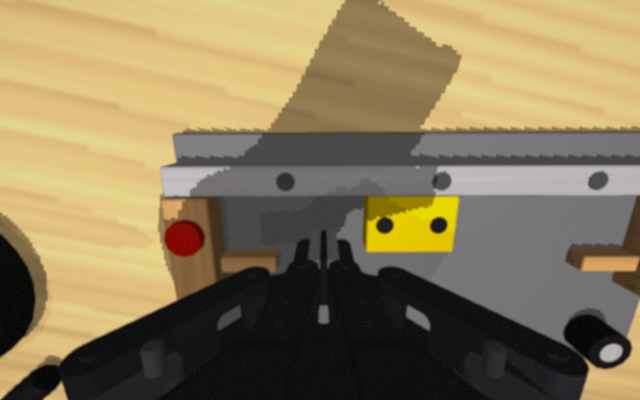

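The spacer stayed at the rail (px 410,223). The finger is left of it, so I descend.

send_rows --pt "0 0 0 20 0" --pt "0 0 0 38 0" --pt "0 0 0 47 0" --pt "0 0 0 47 0"

```text
clock: 5.45
eef_pos: [563.0, 114.5, 33.2]
tool_rot: [3.135, 0.0, -1.365]
force: [-0.1, -0.7, 0.4]
width: -0.2
```

```bash
python3 -c "
from h import *
P=ctrl.camera_params('wrist');im=ctrl.get_image('wrist')[:,:,::-1].copy();cv2.imwrite('pics/w7.png',im);goto(n2w((34,-76)),33);spc(im,'wrist',P,(0,0,640,400))"
```

```text
clk 5.5 nest [32.1 74.6] z 34.0 shift [150.6  -2.9   1. ] turn -0.35 F [ 0.4  0.7 -0.5] w 0.4
wrist spacer px [438.3 246.3] area 8210.0 size [40. 63.] world [578.5  60.7] nest [35.  18.8] relyaw -0.007
```

View pics/w7.png

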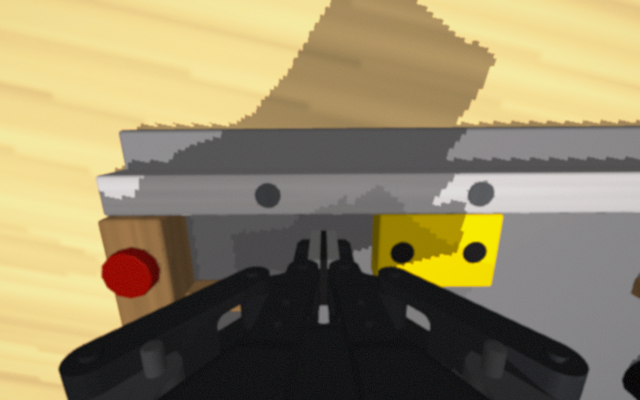

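send_rows --pt "0 8 0 0 0" --pt "0 15 0 0 0" --pt "0 22 0 0 0" --pt "0 30 -1 0 0" --pt "0 38 -1 0 0"

```text
clock: 6.0
eef_pos: [572.5, 77.8, 34.2]
tool_rot: [3.136, 0.001, -1.365]
force: [-1.5, 2.4, 1.4]
width: 0.1
```

```bash
python3 -c "
from h import *
P=ctrl.camera_params('wrist');im=ctrl.get_image('wrist')[:,:,::-1].copy();cv2.imwrite('pics/w8.png',im);goto(n2w((34,-76)),33);spc(im,'wrist',P,(0,0,640,400))"
```

```text
clk 6.05 nest [32.9 34.1] z 34.3 shift [110.1  -2.    1.4] turn -0.45 F [-0.6 -1.7 -0.2] w -0.3
wrist spacer px [413.1 246.3] area 7158.0 size [40.5 61.3] world [583.8  36.2] nest [35.1 -6.4] relyaw -0.006
```

View pics/w8.png

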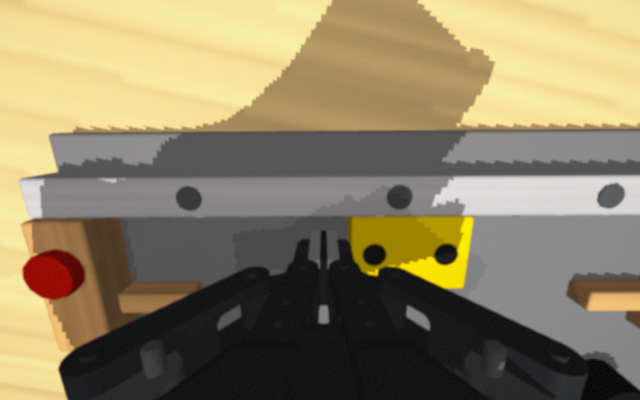

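The spacer slides square along the rail, with the TCP leading its centre by 40.5 mm, so the final TCP y is about -79.5.

send_rows --pt "0 8 0 0 0" --pt "0 16 -1 0 0" --pt "0 24 -1 0 0" --pt "0 32 -1 0 0" --pt "0 40 -1 0 0"

```text
clock: 6.55
eef_pos: [582.0, 35.7, 34.2]
tool_rot: [3.136, -0.001, -1.367]
force: [-1.7, 2.1, 0.6]
width: -0.1
```

```bash
python3 -c "
from h import *
P=ctrl.camera_params('wrist');im=ctrl.get_image('wrist')[:,:,::-1].copy();cv2.imwrite('pics/w9.png',im);goto(n2w((34,-80)),33);spc(im,'wrist',P,(0,0,640,400))"
```

```text
clk 6.6 nest [33.4 -9. ] z 34.4 shift [71.  -1.3  1.7] turn -0.57 F [-0.1 -1.4 -0.5] w 0.1
wrist spacer px [413.1 246.5] area 7077.0 size [40.  61.3] world [593.   -6.1] nest [ 35.2 -49.6] relyaw -0.009
```

View pics/w9.png

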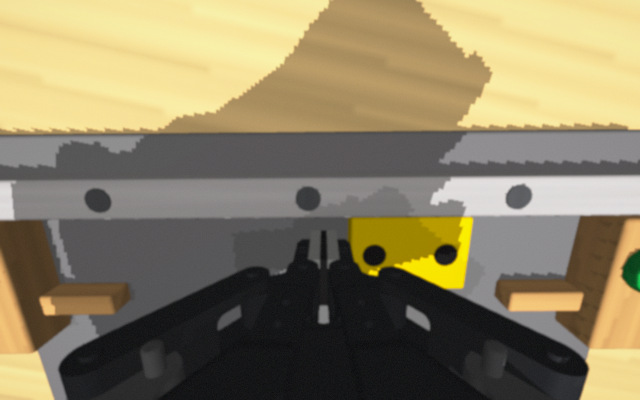

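send_rows --pt "0 8 0 0 -0.3" --pt "0 16 -1 0 -0.5" --pt "0 24 -1 0 -0.5" --pt "0 32 -1 0 -0.5" --pt "0 40 -1 0 -0.5"

```text
clock: 7.1
eef_pos: [592.4, -6.9, 34.7]
tool_rot: [3.138, -0.005, -1.36]
force: [0.3, 0.5, -0.2]
width: 0.2
```

```bash
python3 -c "
from h import *
P=ctrl.camera_params('wrist');im=ctrl.get_image('wrist')[:,:,::-1].copy();cv2.imwrite('pics/w10.png',im);goto(n2w((34,-80)),33);spc(im,'wrist',P,(0,0,640,400))"
```

```text
clk 7.15 nest [ 34.2 -52.4] z 34.9 shift [27.6  0.2  2.1] turn -0.19 F [ 0.2 -1.3  0.3] w 0.0
wrist spacer px [413.1 248. ] area 6803.0 size [40.4 61.4] world [602.2 -49. ] nest [ 35.1 -93.5] relyaw -0.004
```

View pics/w10.png

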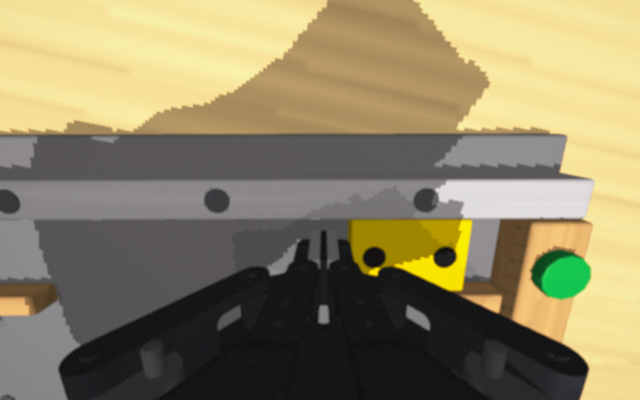

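The spacer is entering the right pocket along the rail (px 413,248), with about 26 mm to go. The green cap is at (560,275).

send_rows --pt "0 7 0 1 0" --pt "0 14 0 1 0" --pt "0 20 0 1 0" --pt "0 24 0 1 0" --pt "0 26 0 1 0"

```text
clock: 7.65
eef_pos: [597.4, -32.2, 34.0]
tool_rot: [3.137, -0.002, -1.361]
force: [-1.4, 7.0, 4.8]
width: -0.1
```

```bash
python3 -c "
from h import *
P=ctrl.camera_params('wrist');im=ctrl.get_image('wrist')[:,:,::-1].copy();cv2.imwrite('pics/w11.png',im);goto(n2w((34,-81)),33);spc(im,'wrist',P,(0,0,640,400))"
```

```text
clk 7.7 nest [ 34.  -75.9] z 34.1 shift [ 5.1 -0.1  1.1] turn -0.13 F [-1.1  3.9  3.3] w 0.2
wrist spacer px [413.6 248. ] area 6946.0 size [40.7 61.7] world [607.2 -74. ] nest [  34.7 -119. ] relyaw -0.004
```

View pics/w11.png

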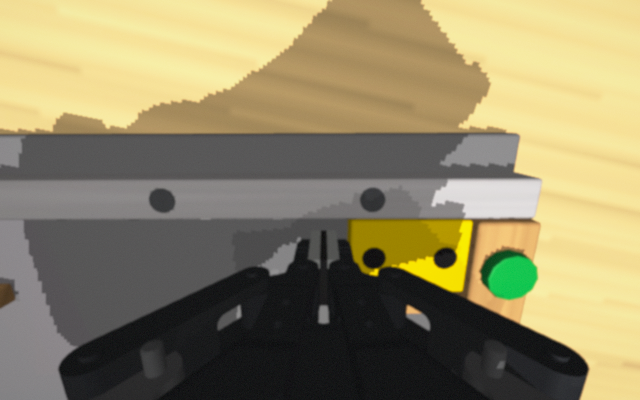

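Force rose to 7 N, and in the picture the spacer's right edge meets the stop (col 470). I'll press a little more to confirm.

send_rows --pt "0 2 -0.5 0 0" --pt "0 3 -1 0 0" --pt "0 3 -1 0 0" --pt "0 3 -1 0 0"

```text
clock: 8.1
eef_pos: [597.4, -32.2, 33.9]
tool_rot: [3.135, 0.003, -1.36]
force: [-3.6, 6.3, 5.6]
width: -0.1
```

```bash
python3 -c "
from h import *
P=ctrl.camera_params('wrist');im=ctrl.get_image('wrist')[:,:,::-1].copy();cv2.imwrite('pics/w12.png',im);goto(n2w((34,-81)),33);spc(im,'wrist',P,(0,0,640,400))"
```

```text
clk 8.15 nest [ 34. -76.] z 33.9 shift [ 5.  -0.   0.9] turn -0.04 F [-3.6  6.6  5.9] w 0.3
wrist spacer px [416.3 247.9] area 6534.0 size [40.8 61.8] world [607.3 -74.1] nest [  34.8 -119.1] relyaw -0.011
```

It no longer moves, so it is seated. Now back straight off along the rail, then up.

send_rows --pt "0 -4 0 0 0" --pt "0 -12 0 0 0" --pt "0 -22 0 0 0" --pt "0 -25 0 -40 0" --pt "0 -25 20 -80 0"

```text
clock: 8.65
eef_pos: [574.6, -10.0, 114.0]
tool_rot: [3.135, 0.002, -1.356]
force: [-0.2, -0.1, 1.1]
width: -0.3
```

send_rows --pt "0 0 40 0 0" --pt "0 0 70 -20 0" --pt "0 0 100 -40 0" --pt "0 0 100 -40 0" --pt "0 0 100 -40 0"

```text
clock: 9.15
eef_pos: [477.8, -31.0, 155.2]
tool_rot: [3.137, 0.002, -1.356]
force: [1.0, -0.0, -0.4]
width: 0.1
```

```bash
python3 - <<'E'
from h import *
ctrl.get_image('top')
P=ctrl.camera_params('wrist');im=ctrl.get_image('wrist')[:,:,::-1].copy();cv2.imwrite('pics/w13.png',im)
o,yaw=meas(im,'wrist',P) if False else (None,None)
goto(n2w((34,-81)),33);spc(im,'wrist',P,(0,0,640,230))
for n in('top','scene'):
    im=ctrl.get_image(n)[:,:,::-1].copy();cv2.imwrite(f'pics/{n}1.png',im)
    try: spc(im,n,ctrl.camera_params(n),{'top':(235,140,365,220),'scene':(225,165,375,300)}[n])
    except Exception as e: print(n,e)
E
```

```text
clk 9.25 nest [-82.1 -49.6] z 154.4 shift [  32.1 -116.7  120.7] turn 0.22 F [ 0.1  0.  -0.2] w 0.4
wrist spacer px [408.3  59.8] area 4163.0 size [40.3 62.6] world [606.4 -74.1] nest [  33.9 -118.9] relyaw 0.003
top max() iterable argument is empty
scene spacer px [258.1 208.6] area 279.0 size [40.3 61.9] world [606.7 -74.8] nest [  34.1 -119.6] relyaw -0.027
```

View pics/w13.png

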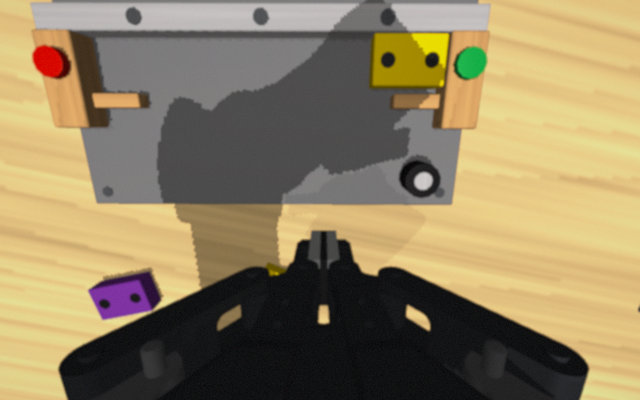

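View pics/scene1.png

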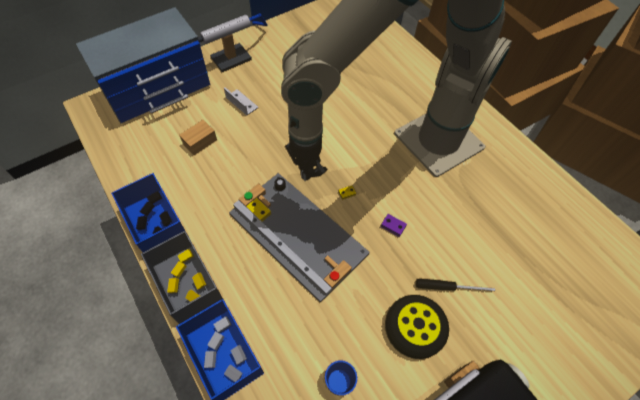

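```bash
python3 - <<'E'
from h import *
P=ctrl.camera_params('wrist');im=ctrl.get_image('wrist')[:,:,::-1].copy();cv2.imwrite('pics/w14.png',im)
o,yaw=meas(im,'wrist',P);spc(im,'wrist',P,(0,0,640,230),o,yaw)
cv2.imwrite('pics/w14c.png',cv2.resize(im[0:130,350:510],None,fx=4.5,fy=4.5,interpolation=cv2.INTER_CUBIC))
E
```

```text
wrist G [470.98348158  61.67217281] R [49.13018433 60.45046083] dist 328.4 yaw 0.2124 o [548.5  34.7]
wrist spacer px [408.6  58.8] area 4192.0 size [41.5 62.6] world [606.2 -74.1] nest [  33.5 -118.5] relyaw -0.008
```

View pics/w14c.png

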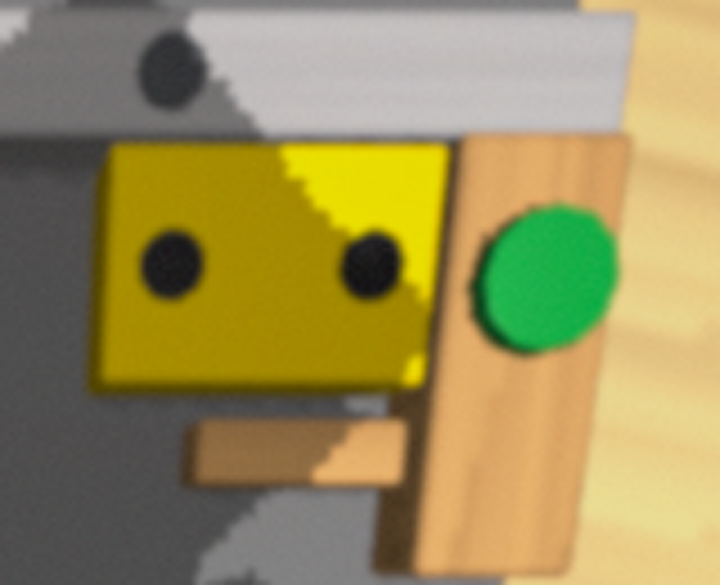

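```bash
python3 - <<'E'
from h import *
P=ctrl.camera_params('wrist');im=ctrl.get_image('wrist')[:,:,::-1].copy()
roi=im[35:90,365:455];v=roi.max(axis=2);m=(v<55).astype(np.uint8)*255
n,l,s,c=cv2.connectedComponentsWithStats(m)
D=[c[i]+[365,35] for i in range(1,n) if 60<s[i,4]<400 and 8<s[i,2]<22 and 8<s[i,3]<22];print(D)
o=np.array([548.4,34.9]);W=[ray('wrist',d,35,P) for d in D];mid=sum(W)/2
d=W[0]-W[1];d=d if d[1]>0 else -d;print(np.linalg.norm(d),w2n(mid,o,.2123),np.arctan2(-d[0],d[1])-.2123)
# brightness profile across rail/spacer and spacer/stop
g=im[:,:,2].astype(int)
print('col435 rows24-44',g[24:44,435]);print('row50 cols440-462',g[50,440:462])
# rail face top edge at z=35 in nest
for u in(380,420,440):
  k=g[24:44,u];
for r in(28,30,31,32): print(r,w2n(ray('wrist',(435,r),35,P),o,.2123))
E
```

```text
[array([387.688,  58.024]), array([431.85714286,  58.40336134])]
35.9377401246004 [  34.50464575 -119.88577254] -0.005287060213098493
col435 rows24-44 [196 196 195 193 179 153 140 169 215 230 232 232 232 231 233 232 233 232
 232 232]
row50 cols440-462 [233 232 233 232 233 231 219 171 113 103 139 177 202 215 221 223 221 220
 211 189 151 116]
28 [  56.34290386 -138.00420301]
30 [  54.93529509 -138.15862158]
31 [  54.2296965  -138.23602769]
32 [  53.5228977  -138.31356547]
```

The dots put the spacer's centre at nest (34.5, -119.9), 0.5 mm or less off in either direction and turned -0.005 rad. The rail and stop seams show no meaningful gap, and the hand is clear. I'm handing in.

```bash
python3 -c "
from cell import ctrl
print(ctrl.finish_job(),ctrl.read_state()['clock'])"
```

```text
the job is handed in; nothing more can be done
the job is handed in; nothing more can be done
```

The larger yellow spacer is in the right pocket, the one with the green cap, snug against both the rail and the end stop. The job is handed in; it gives no verdict, so these are my own checks.

**What I did:**
- I pushed it square against the rail with two slightly open fingertips, to nest x 35.3 and y 17 mm, with about 5 N of contact.
- I then slid it along the rail with the closed fingertips until it stopped moving at 6–7 N, and backed the hand away.

**Last checks:**
- The two black dots put the spacer's centre at nest (34.5, -119.9) mm, turned -0.005 rad. The target is (35, -120).
- The contour fits gave x between 33.5 and 34.1 mm and y between -118.5 and -119.6 mm. They read slightly off because they include the block's visible sides, but all are within 3 mm.
- Nothing I saw in the last scene picture suggested a bystander had moved, but I did not measure their positions.

**What failed or disagreed:**
- One early wrist reading of the nest was about 4 mm off because the arm was still settling. I took it again and it agreed with the other views.
- The last top view gave no spacer measurement: no yellow was found there, and I did not look into why.

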